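# Lay the control unit on its back for the microscope

## Robot

A 6-joint arm with a two-finger parallel gripper is mounted at the origin on the work surface. World frame = base frame: x ahead of the robot, y to its left, z up, the work surface at z = 0. Lengths are in m, angles in rad, forces in N, time in s.
With the tool pointing down it reaches from about 0.425 to 0.925 m from the base axis. Payload 12.5 kg.
Tool frame: the origin (TCP) lies midway between the tips of the shut fingers; the grasp point (between the pads) lies 19 mm behind it; z points along the fingers, y is the line along which they close (so a half turn about z gives the same grasp; the last joint's range is limited). The gripper opens to 85 mm and grips with 20 to 120 N. Pads are 22 mm wide; open, the fingers measure 114 mm over their backs; the gripper's body (76 mm by 85 mm) begins 54 mm behind the grasp point. The pads swing forward as they close: fully open they stand 13 mm farther back than shut.
Start: joints at [1.217, 0.491, 1.559, -0, 1.092, -0.106], TCP at [0.153, 0.606, 0.231] pointing down, gripper open.
Joint ranges: [-3.1, 3.1], [-0.84, 2.19], [0.05, 2.79], [-1.13, 4.28], [0.06, 2.93], [-2.69, 2.69]. Speed limits (rad/s): [2.22, 2.22, 2.79, 3.14, 3.14, 3.14].

## Interface

Orientations are given as a rotation vector (axis times angle).
In Python, from cell import * gives the robot as it stands.
- The arm moves only by the tool send_rows, never from a script. Its arguments are lists of equal length, an entry for each row: "slide": the shift along the world's x, y, z in mm, a list of three; "twist": the turn, a rotation vector about the world's x, y, z in rad, a list of three. In form: {"slide": [[x, y, z], ...], "twist": [[wx, wy, wz], ...]}. A call has 1 to 20 rows; each row is the pose to reach, as a shift and turn from the pose commanded when the call began; what a row does not reach only later rows make up. A row lasts 1/8 s, in which the tool goes at most 62.5 mm and 10.7 degrees, less where a joint would pass 70% of its speed; a pose out of reach is approached as far as the arm can. A call with a gripper value outside its range is refused whole. "jaw" is the opening, from 0 (shut) to 1 (fully open), set as the call begins (left out, the last holds). The fingers move at their own pace and stop on an object; "newtons" is the grip in N (left out, the last holds). Time passes only in rows, so rows that repeat a pose let the fingers close. It gives the time, the measured TCP pose, the force, the opening and the grip force at its end, in the units of the state.
- observe(): the state, without advancing time (a new reading comes with each control period).
- read_camera(name): name is "side" or "top"; returns the picture (420x560x3 uint8, blue, green, red); there is no depth.
- camera_model(name): a dict with "intrinsics" (3x3 intrinsics, pixels), "k1" (the pictures are not rectified: a ray, as slopes to the right and down, at radius r is drawn at 1 + k1 r^2 times it, then the intrinsics apply), "rvec" (rotation vector, rad) and "tvec" (3), from world to camera coordinates, as OpenCV has them. Camera axes: x right, y down, z forward; pixel columns grow to the right and rows downward; lengths in m; the calibration is good to about 2 mm. A picture is of the moment at which its call begins. camera_model takes no time and is no camera call.
- sign_off(): hands the job in; it is judged then, once.
Trained networks look in the newest picture that a camera, given by its name, has taken for a name from the list of things; names that differ only in an ending like _2 or _b are one class to them, and where a whole thing is asked for, a point or a joint stands for the part that bears it (a point fixed in the world has none). Each returns a list of dicts, best first, with "conf" (0 to 1); they miss things now and then, are a little off and sometimes report something else, mostly with a low value. They report only what shows in the picture. A call takes as long as a camera call.
- cut_out(label, camera): "mask" (420x560 bool, what is visible of it) and "centre" ([column, row] in pixels, amid what is visible of it).
- pinpoint(label, camera): "centre" ([column, row] in pixels: a listed point, or the origin of a listed thing).
The state is a dict: "time": time; "joints": joint angles; "joint_velocities": joint speeds; "tau": joint torques, N m; "eef_pos": TCP position; "ee_rot": TCP orientation; "force": force on the tool from outside, world axes, zero at the start; "moment": the same for the moment, N m; "gripper_width": finger opening in m; "finger_force": force on a finger pad.
Only numpy, scipy, OpenCV 4.12 (cv2) and the standard library are available. Lean on these libraries where they do the work, as an engineer would, in place of code of your own. Each camera call takes 0.05 s, during which the arm holds its last target. There are 200 camera calls.

## Task

The little aluminium control unit stands on edge on the microscope's stage because its connector has just been inspected; its circuit board is next. Push the unit over so that it lies on its back with the board facing up, then push it along the mat until its lower edge (the side opposite the connector) is flush against the steel stop bar. Push only with the fingers: do not pick the unit up, do not touch the bare circuit board, and leave the other things where they are.

Things in the scene. Friction and masses are not known exactly. Their poses are not given: they have to be found in the camera images.
- unit: Control unit: aluminium housing 30 mm thick (x), 70 wide (y), 44 tall (z) as it stands at the start; loose, about 0.16 kg. Origin: centre of the face it stands on at the start, its lower edge. x points out of the open board side (level at the start, roughly towards the stop bar), z to the connector. Flat back at x = -15 mm with two ears 4 mm thick reaching y = +-47, z 14 to 30 mm.
- unit_connector (a point): Centre of the end face of the unit's black connector, which stands 12 mm out of the housing (unit z 44 to 56 mm), 14 mm thick (x +-7 mm), 36 mm wide (y). Pushed here away from the board side, the unit turns about its bottom back edge and past about 35 degrees falls onto its back; then unit x points up, unit origin and connector centre are 15 mm above the mat.
- unit_board: Green circuit board fixed inside the unit; origin and axes as unit. Its surface is at x = 6.6 mm, 8.4 mm below the housing's rim (x = 15 mm, 6 mm wide all round); it spans y -29 to 29, z 6 to 38 mm, with parts up to 5 mm high. Not to be touched.
- stage: Microscope stage, fixed: black plate 190 mm (x) by 200 mm (y). Origin: centre of its underside, z up. On it a dark blue cushion mat, its top 17 mm above the origin (98 mm above the bench), x -90 to 74 mm, y +-95 mm.
- stop (a point): Bright steel stop bar fixed on the stage's +x side: 190 mm long along y, 12 mm wide, 8 mm higher than the mat. This point: middle of its face towards the mat, at mat height (stage x = 75 mm, z = 17 mm). Axes as the stage; the unit is pushed home along +x.
- stand: The microscope stand, fixed: light grey base 280 mm (x) x 430 mm (y) x 24 mm high, reaching from y = -110 to 320 mm. Origin: under the stage centre, on the bench. An upright steel column, radius 17 mm (36 mm collar at its foot), stands at y = +275 mm and is 456 mm high; the boom and the lens are swung away to +y of it, above 255 mm.
- objective: Bystander: black spare lens standing on the stand's base, 36 mm diameter, 56 mm tall, loose. Origin: centre of its underside.
- cleaner: Bystander: amber bottle with a black cap, 38 mm diameter, 85 mm tall, loose on the bench. Origin: centre of its underside.
- lens_cap: Bystander: red lens cap, 42 mm diameter, 12 mm thick, loose on the bench. Origin: centre of its underside.
- joystick: Bystander: dark joystick console 160 (x) x 85 (y) mm, 60 mm high at the stick, on the bench. Origin: centre of its underside.

How it is judged:
On the way, in this order (a step that is already met when the one before it is completed fails the run):
1. the unit lies on its back on the mat, board up (angle between unit's own x axis and vertical below 0.08 rad and z of unit in the frame of stage below 0.036 m), for 0.2 s.
2. its lower edge is flush against the stop bar (x of unit in the frame of stage between 0.0715 and 0.0785 m and angle between the y axis of unit and the y axis of stage, either way round below 0.05 rad), for 0.1 s.
At the end, for the whole second after the job is handed in: The unit lies at rest flat on its back on the mat (board facing up within 0.08 rad), its lower edge within 3.5 mm of the stop bar's face and parallel to it within 0.05 rad; the other things are within 20 mm of where they began (all of step 1 and all of step 2 and z of unit in the frame of stage above 0.028 m and linear speed of unit below 0.01 m/s and distance of each of objective, cleaner, lens_cap, joystick from where it was at the start of the episode below 0.02 m); the robot touches nothing.
It fails at once if the unit was lifted off the stage (z of unit in the frame of stage above 0.042 m or (angle between unit's own z axis and vertical below 0.3 rad and z of unit in the frame of stage above 0.029 m)).
It fails at once if the unit was pushed off the stage (z of unit in the frame of stage below 0.005 m).
It fails at once if the bare circuit board was touched (contact force between any of the fingers, the arm and unit_board above 0.5 N).
It fails at once if a bystander (spare lens, bottle, lens cap or joystick) was shifted or knocked over (distance of any of objective, cleaner, lens_cap, joystick from where it was at the start of the episode above 0.02 m or angle between any of objective, cleaner, lens_cap, joystick's own z axis and vertical above 0.3 rad).
It also fails if it takes over 51 s, if anything falls off the work surface, if the arm or the gripper's body presses on something with over 40 N, if the wrist force passes 120 N, or if a joint passes its speed limit or range.

## Working session

There is one attempt and no reset: what is moved stays moved. The work goes in short steps, Python scripts to look and compute and a tool call to move; the robot and the scene stay as the last step left them, time stands still between calls to the robot, and variables do not carry over. Pictures are saved under pics/ and viewed, at most 10 in all, crops included, and the job is handed in when it is done.

Besides the shell and the picture viewer there is one more tool, called after "Emit:" by a JSON object that holds its "op" and its "data". send_rows: Moves the arm, as the interface text tells. Its arguments: {"type":"object","properties":{"slide":{"type":"array","items":{"type":"array","items":{"type":"number"}}},"twist":{"type":"array","items":{"type":"array","items":{"type":"number"}}},"jaw":{"type":"number"},"newtons":{"type":"number"}},"required":["slide","twist"]}

```bash
mkdir -p pics; cat > h.py <<'E'
from cell import *
import numpy as np, cv2
def cam(n):
    m=camera_model(n);K=np.array(m["intrinsics"],float).reshape(3,3);d=np.array([m["k1"],0,0,0,0.]);return K,d,np.array(m["rvec"],float),np.array(m["tvec"],float)
def proj(n,P):
    K,d,r,t=cam(n);return cv2.projectPoints(np.array(P,float).reshape(-1,1,3),r,t,K,d)[0].reshape(-1,2)
def ray(n,uv):
    K,d,r,t=cam(n);R=cv2.Rodrigues(r)[0]
    p=cv2.undistortPoints(np.array(uv,float).reshape(1,1,2),K,d).ravel()
    return -R.T@t, R.T@np.r_[p,1]
def onz(n,uv,z):
    o,v=ray(n,uv);return o+v*(z-o[2])/v[2]
def tri(uvs):
    A=np.zeros((3,3));b=np.zeros(3)
    for n,uv in uvs.items():
        o,v=ray(n,uv);v=v/np.linalg.norm(v);M=np.eye(3)-np.outer(v,v);A+=M;b+=M@o
    return np.linalg.solve(A,b)
E
python3 - <<'E'
from h import *
s=observe();print(s["time"],s["eef_pos"],s["ee_rot"],s["force"])
for n in("side","top"):
    cv2.imwrite(f"pics/{n}0.png",read_camera(n))
    K,d,r,t=cam(n);print(n,(-cv2.Rodrigues(r)[0].T@t).round(3))
for l in["unit","unit_connector","unit_board","stage","stop","stand","objective","cleaner","lens_cap","joystick"]:
    u={}
    for n in("side","top"):
        q=pinpoint(l,n)
        if q:u[n]=q[0]["centre"];print(l,n,np.round(q[0]["centre"],1),round(q[0]["conf"],2))
    if len(u)==2:
        P=tri(u);print("   ",P.round(4),[np.round(proj(n,P)[0]-u[n],1) for n in u])
E
```

```text
0.0 [0.15319172 0.60570759 0.23073163] [-3.88237426e-01 -3.11725936e+00  1.65509307e-03] [ 0.49894185  0.12592862 -0.46597829]
side [ 0.321 -0.798  0.847]
top [ 0.375 -0.083  0.893]
unit side [278.1 172.7] 0.86
unit top [244.  186.4] 0.91
    [0.5913 0.02   0.0925] [array([-1.5,  0.5]), array([ 0.4, -1.6])]
unit_connector side [274.1 152.2] 0.75
unit_connector top [238.8 179.9] 0.68
    [0.5863 0.0257 0.1465] [array([-0.6,  0.2]), array([ 0.2, -0.6])]
unit_board side [291.7 160.2] 0.59
unit_board top [242.7 177.9] 0.65
    [0.6124 0.0217 0.1165] [array([-5.9,  1.9]), array([ 1.7, -6.1])]
stage side [268.8 181.7] 0.85
stage top [248.7 196.7] 0.76
    [0.5694 0.0075 0.0847] [array([-0.2,  0.1]), array([ 0. , -0.2])]
stop side [289.3 159.9] 0.9
stop top [233.7 163.9] 0.74
    [0.6315 0.0501 0.0958] [array([ 0.5, -0.2]), array([-0.1,  0.5])]
stand side [267.6 211.4] 0.73
stand top [245.6 184.5] 0.49
    [ 0.5979  0.0318 -0.0234] [array([10. , -4.1]), array([-1.7, 10.3])]
objective side [246.2 152.9] 0.76
objective top [169.1 188.7] 0.51
    [0.5743 0.2012 0.0139] [array([ 0.9, -0.3]), array([-0.2,  1. ])]
cleaner side [332.3 347.8] 0.96
cleaner top [405.1 232. ] 0.93
    [ 0.5687 -0.3569 -0.0075] [array([-2.8,  0.9]), array([ 0.6, -2.2])]
lens_cap side [250.5 350.2] 0.85
lens_cap top [381.2 282.8] 0.52
    [ 0.4359 -0.3131 -0.0117] [array([ 1.7, -0.4]), array([-0.3,  1.4])]
joystick side [388.2 322. ] 0.87
joystick top [401.8 178.4] 0.96
    [ 0.6946 -0.3382 -0.0102] [array([-0.8,  0.3]), array([ 0.2, -0.7])]
```

```bash
python3 - <<'E'
import cv2
a=cv2.imread("pics/side0.png")[80:260,170:400];b=cv2.imread("pics/top0.png")[90:270,130:360]
cv2.imwrite("pics/sc.png",cv2.resize(a,None,fx=3.3,fy=3.3,interpolation=2))
cv2.imwrite("pics/tc.png",cv2.resize(b,None,fx=3.3,fy=3.3,interpolation=2))
E
```

```text
(no output)
```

View pics/sc.png

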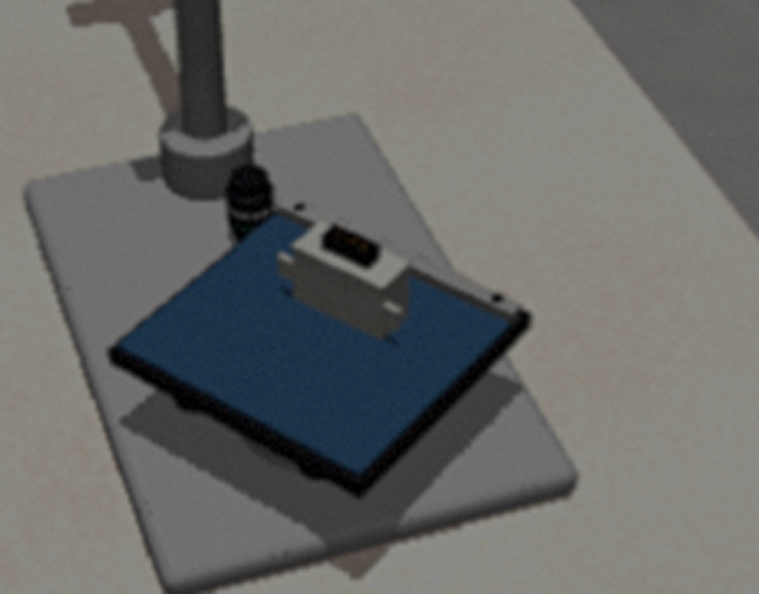

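View pics/tc.png

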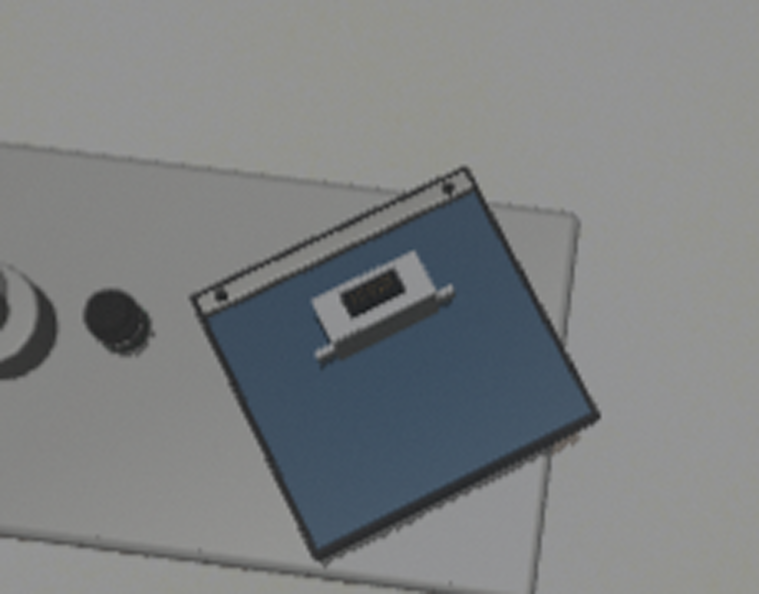

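The crops show the unit on edge with its board side towards the bar (connector about top px 243,178, bar about px 232,163), and the mat is clear on the other side. Next I fit the poses.

```bash
cat > fit.py <<'E'
from h import *
from scipy.optimize import minimize
def box(x,y,z):return np.array([[a,b,c] for a in x for b in y for c in z])/1000.
BX=[box((-15,15),(-35,35),(0,44)),box((-15,-11),(-47,47),(14,30)),box((-7,7),(-18,18),(44,56))]
def sil(n,boxes,R,t):
    m=np.zeros((420*4,560*4),np.uint8)
    for b in boxes:
        cv2.fillConvexPoly(m,cv2.convexHull(np.round(4*proj(n,b@R.T+t)+1.5).astype(np.int32)),1)
    return cv2.resize(m.astype(np.float32),(560,420),interpolation=cv2.INTER_AREA)
def Rz(a):return cv2.Rodrigues(np.array([0,0,a]))[0]
def fit(masks,boxes,R0,p0,z):
    def c(p):
        s=0
        for n,m in masks.items():
            q=sil(n,boxes,Rz(p[2])@R0,np.array([p[0],p[1],z]));s+=np.abs(q-m).sum()/m.sum()
        return s
    S=np.array([p0]+[np.array(p0)+np.eye(3)[i]*[.01,.01,.15] for i in range(3)])
    r=minimize(c,p0,method="Nelder-Mead",options=dict(initial_simplex=S,xatol=1e-4,fatol=1e-4));return r.x,r.fun
def mat(n,im):
    h=cv2.cvtColor(im,cv2.COLOR_BGR2HSV);m=((h[...,0]>98)&(h[...,0]<120)&(h[...,1]>70)).astype(np.uint8)
    k,l,st,_=cv2.connectedComponentsWithStats(m);i=1+st[1:,4].argmax()
    return cv2.fillConvexPoly(np.zeros_like(m),cv2.convexHull(np.argwhere(l==i)[:,::-1].astype(np.int32)),1).astype(np.float32)
E
python3 - <<'E'
from fit import *
ims={n:read_camera(n) for n in("side","top")}
M={n:mat(n,i) for n,i in ims.items()}
B=[box((-90,74),(-95,95),(0,0))]
for s in({"top":M["top"]},M):
    p,f=fit(s,B,np.eye(3),[.57,.0075,.45],.098);print("stage",p.round(4),f)
U={n:cut_out("unit",n)[0]["mask"].astype(np.float32) for n in M}
for s in({"top":U["top"]},{"side":U["side"]},U):
    q,f=fit(s,BX,np.eye(3),[.59,.02,.45],.098);print("unit",q.round(4),f)
d=Rz(-p[2])@np.array([*(q[:2]-p[:2]),0]);print("unit in stage",d.round(4),q[2]-p[2])
print(cv2.Rodrigues(observe()["ee_rot"])[0].round(3))
E
```

```text
stage [0.565  0.0066 0.6269] 0.014455721713602543
stage [0.5655 0.0061 0.6268] 0.12241577357053757
unit [0.5893 0.0191 0.6227] 0.06648406386375427
unit [0.5875 0.017  0.5671] 0.07089021801948547
unit [0.5886 0.0192 0.6142] 0.17060880362987518
unit in stage [ 0.0264 -0.003   0.    ] -0.012528638221921073
[[-0.969  0.245  0.   ]
 [ 0.245  0.969  0.   ]
 [ 0.     0.    -1.   ]]
```

Stage is at about (0.565, 0.0066) with yaw 0.627, and the unit at (0.589, 0.019) with yaw about 0.62. I'll go round the column on the near side to a hover point on the bar side of the connector, with the fingers shut.

Emit:
{"op": "send_rows", "data": {"slide": [[35,-48,10],[70,-96,20],[105,-145,30],[140,-193,30],[175,-241,30],[207,-286,30],[222,-335,30],[237,-383,30],[252,-431,30],[267,-480,30],[282,-528,30],[297,-570,30],[330,-570,30],[365,-570,30],[400,-570,30],[435,-570,30],[460,-569,20],[460,-569,20],[460,-569,20],[460,-569,20]], "twist": [[0,0,0.05],[0,0,0.1],[0,0,0.15],[0,0,0.2],[0,0,0.25],[0,0,0.3],[0,0,0.35],[0,0,0.4],[0,0,0.45],[0,0,0.5],[0,0,0.55],[0,0,0.6],[0,0,0.68],[0,0,0.76],[0,0,0.84],[0,0,0.874],[0,0,0.874],[0,0,0.874],[0,0,0.874],[0,0,0.874]], "jaw": 0}}

```text
time: 3.8
eef_pos: [0.6127, 0.0369, 0.2519]
ee_rot: [-0.967, 2.988, -0.0]
force: [0.5, 0.1, 0.1]
gripper_width: 0.0002
finger_force: 0.0
```

Emit:
{"op": "send_rows", "data": {"slide": [[0,0,-30],[0,0,-60],[0,0,-85],[0,0,-103],[0,0,-103],[0,0,-103]], "twist": [[0,0,0],[0,0,0],[0,0,0],[0,0,0],[0,0,0],[0,0,0]]}}

```text
time: 4.55
eef_pos: [0.6135, 0.0369, 0.1495]
ee_rot: [-0.967, 2.988, -0.001]
force: [0.5, -0.5, 0.0]
gripper_width: -0.0
finger_force: 0.0
```

```bash
python3 - <<'E'
from h import *
s=observe();print(s["eef_pos"],s["force"],s["joints"].round(2) if hasattr(s["joints"],"round") else s["joints"])
o=[]
for n in("side","top"):
    i=read_camera(n);p=proj(n,[s["eef_pos"]])[0];print(n,p)
    x,y=p.astype(int);x0,y0=max(0,x-45),max(0,y-50);print(x0,y0);o.append(cv2.resize(i[y0:y0+100,x0:x0+90],(396,440),interpolation=2))
cv2.imwrite("pics/a.png",np.hstack(o))
E
```

```text
[0.61352928 0.03691514 0.1494582 ] [ 0.47759034 -0.47741284  0.0477112 ] [-0.05  0.56  1.67  0.    0.9  -2.24]
side [284.21195967 145.5603238 ]
239 95
top [235.61992659 165.02670831]
190 115
```

View pics/a.png

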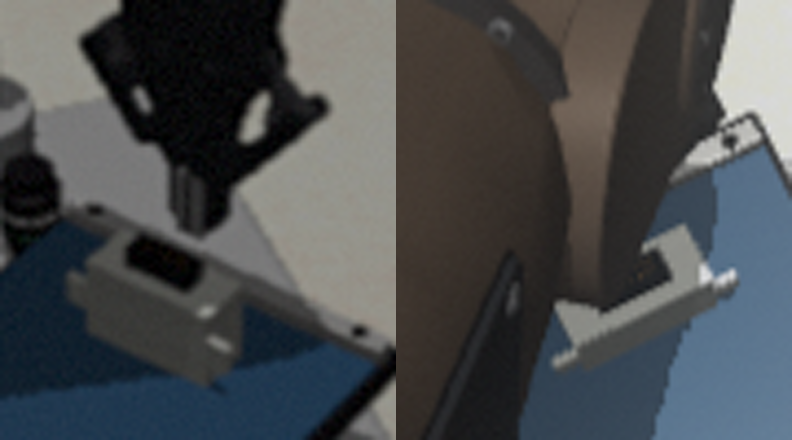

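The fingers are just bar-side of the connector (side px 283,148; connector about 276,153). Now I'll start tipping.

Emit:
{"op": "send_rows", "data": {"slide": [[-4.9,-3.5,-1],[-9.8,-7,-1],[-13,-9.3,0],[-16.3,-11.6,2],[-19.5,-13.9,4],[-22.8,-16.3,5],[-26,-18.6,6]], "twist": [[0,0,0],[0,0,0],[0,0,0],[0,0,0],[0,0,0],[0,0,0],[0,0,0]]}}

```text
time: 5.52
eef_pos: [0.5871, 0.0182, 0.1544]
ee_rot: [0.968, -2.989, -0.0]
force: [0.4, -0.4, 0.3]
gripper_width: -0.0001
finger_force: 0.1
```

```bash
python3 - <<'E'
from h import *
s=observe();print(s["eef_pos"],s["force"])
i=read_camera("side");cv2.imwrite("pics/b.png",cv2.resize(i[100:210,220:340],None,fx=4,fy=4,interpolation=2))
E
```

```text
[0.58705085 0.0181722  0.15441245] [ 0.3518408  -0.35914593  0.27468781]
```

View pics/b.png

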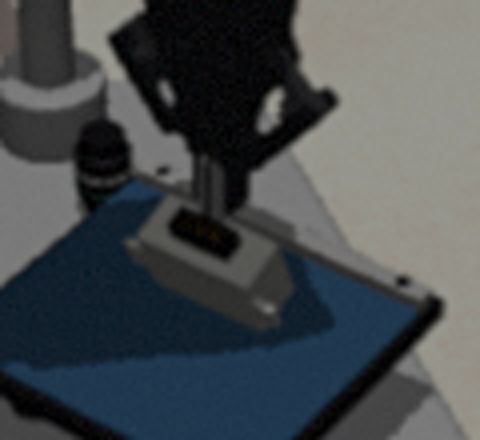

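The unit is tipping backwards (connector at about side px 271,158) and pivoting, not sliding. I'll carry on.

Emit:
{"op": "send_rows", "data": {"slide": [[-3.2,-2.3,1],[-6.5,-4.6,1],[-9.8,-7,1],[-13,-9.3,1],[-16.3,-11.6,1],[-19.5,-14,1],[-19.5,-14,1],[-10,-7,30],[-10,-7,60],[-10,-7,60],[-10,-7,60]], "twist": [[0,0,0],[0,0,0],[0,0,0],[0,0,0],[0,0,0],[0,0,0],[0,0,0],[0,0,0],[0,0,0],[0,0,0],[0,0,0]]}}

```text
time: 6.95
eef_pos: [0.577, 0.0114, 0.2137]
ee_rot: [0.967, -2.988, -0.001]
force: [-0.4, -0.5, 0.3]
gripper_width: -0.0003
finger_force: 0.0
```

```bash
python3 - <<'E'
from h import *
s=observe();print(s["eef_pos"],s["force"])
o=[read_camera("side")[110:230,210:330],read_camera("top")[130:250,180:300]]
cv2.imwrite("pics/c.png",cv2.resize(np.hstack(o),None,fx=3.3,fy=3.3,interpolation=2))
E
```

```text
[0.57697935 0.0113671  0.21374233] [-0.35294901 -0.46256353  0.28719919]
```

View pics/c.png

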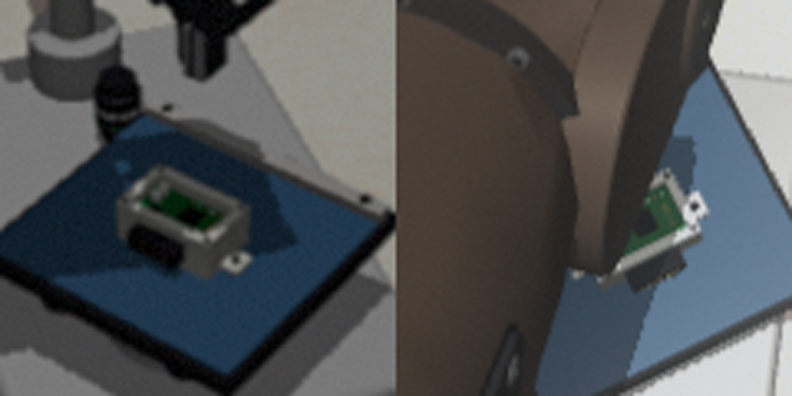

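It lies on its back, board up (side px about 265,168). I'll move to the connector side and measure it there.

Emit:
{"op": "send_rows", "data": {"slide": [[-16,-12,0],[-32,-24,0],[-48,-36,0],[-64,-47,0],[-64,-47,0],[-64,-47,0]], "twist": [[0,0,0],[0,0,0],[0,0,0],[0,0,0],[0,0,0],[0,0,0]], "jaw": 0.12}}

```text
time: 7.8
eef_pos: [0.5136, -0.0357, 0.2145]
ee_rot: [-0.967, 2.989, -0.0]
force: [0.0, 0.3, 0.4]
gripper_width: 0.0104
finger_force: 0.0
```

```bash
cat > m.py <<'E'
from fit import *
s=observe();print(s["time"],s["eef_pos"],s["force"],s["gripper_width"])
R0=np.array([[0,0,-1],[0,1,0],[1,0,0.]]);ST=np.array([.565,.0066,.6269])
ims={n:read_camera(n) for n in("side","top")}
c=cut_out("unit","side")
if c:
    q,f=fit({"side":c[0]["mask"].astype(np.float32)},BX,R0,[.577,.0105,.62],.113)
    print("unit fit",q.round(4),round(f,3),"in stage",(Rz(-ST[2])@np.r_[q[:2]-ST[:2],0]).round(4),round(q[2]-ST[2],3))
for l in("unit","unit_connector"):
    for n in ims:
        k=pinpoint(l,n)
        if k:
            P=onz(n,k[0]["centre"],.113);print(l,n,round(k[0]["conf"],2),P.round(4),(Rz(-ST[2])@np.r_[P[:2]-ST[:2],0]).round(4))
E
python3 m.py
```

```text
7.8 [ 0.51360509 -0.0357297   0.2144738 ] [0.03902105 0.33431179 0.38431185] 0.01041860297361476
unit side 0.81 [0.584  0.0115 0.113 ] [ 0.0183 -0.0072  0.    ]
unit_connector side 0.88 [ 0.5248 -0.0281  0.113 ] [-0.0529 -0.0045  0.    ]
```

Emit:
{"op": "send_rows", "data": {"slide": [[-8,-6,0],[-8,-6,-40],[-8,-6,-80],[-8,-6,-100],[-8,-6,-109],[-8,-6,-109],[-8,-6,-109]], "twist": [[0,0,0],[0,0,0],[0,0,0],[0,0,0],[0,0,0],[0,0,0],[0,0,0]]}}

```text
time: 9.02
eef_pos: [0.5056, -0.0418, 0.1062]
ee_rot: [-0.967, 2.988, -0.001]
force: [1.2, -0.0, 0.1]
gripper_width: 0.0103
finger_force: 0.0
```

```bash
python3 m.py; python3 - <<'E'
from h import *
o=[read_camera("side")[110:230,210:330],read_camera("top")[130:250,180:300]]
cv2.imwrite("pics/d.png",cv2.resize(np.hstack(o),None,fx=3.3,fy=3.3,interpolation=2))
E
```

```text
9.025 [ 0.50559849 -0.04180095  0.10615984] [ 1.21143916 -0.03196711  0.08051635] 0.010327879618921966
unit fit [ 0.5838 -0.0009  0.799 ] 1.049 in stage [ 0.0108 -0.0171  0.    ] 0.172
unit side 0.94 [0.578  0.0051 0.113 ] [ 0.0096 -0.0089  0.    ]
unit_connector side 0.57 [ 0.5253 -0.032   0.113 ] [-0.0548 -0.008   0.    ]
```

View pics/d.png

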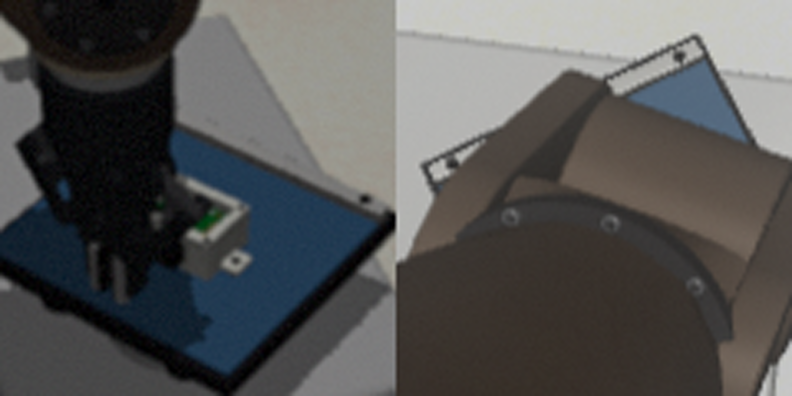

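Emit:
{"op": "send_rows", "data": {"slide": [[4.9,3.5,0],[9.7,7,0],[13,9.4,0],[16.2,11.7,0],[19.4,14.1,0],[22.7,16.4,0],[25.9,18.8,0],[29.2,21.1,0],[32.4,23.4,0],[35.6,25.8,0],[38.9,28.1,0],[42.1,30.5,0],[45.4,32.8,0],[48.6,35.2,0],[51.8,37.5,0],[55.1,39.8,0],[55.1,39.8,0]], "twist": [[0,0,0],[0,0,0],[0,0,0],[0,0,0],[0,0,0],[0,0,0],[0,0,0],[0,0,0],[0,0,0],[0,0,0],[0,0,0],[0,0,0],[0,0,0],[0,0,0],[0,0,0],[0,0,0],[0,0,0]]}}

```text
time: 11.6
eef_pos: [0.5607, -0.0017, 0.1054]
ee_rot: [-0.968, 2.988, -0.0]
force: [0.1, -0.0, -0.6]
gripper_width: 0.0104
finger_force: 0.0
```

```bash
python3 m.py; python3 - <<'E'
from h import *
cv2.imwrite("pics/e.png",cv2.resize(read_camera("side")[110:230,210:330],None,fx=4,fy=4,interpolation=2))
E
```

```text
11.6 [ 0.5607011  -0.00168139  0.10536252] [ 0.07900627 -0.01763675 -0.59244504] 0.010373858463039547
unit fit [0.6233 0.0233 0.7637] 1.302 in stage [ 0.057  -0.0207  0.    ] 0.137
unit side 0.84 [0.6179 0.0385 0.113 ] [ 0.0615 -0.0052  0.    ]
unit_connector side 0.64 [5.636e-01 4.000e-04 1.130e-01] [-0.0047 -0.0042  0.    ]
```

View pics/e.png

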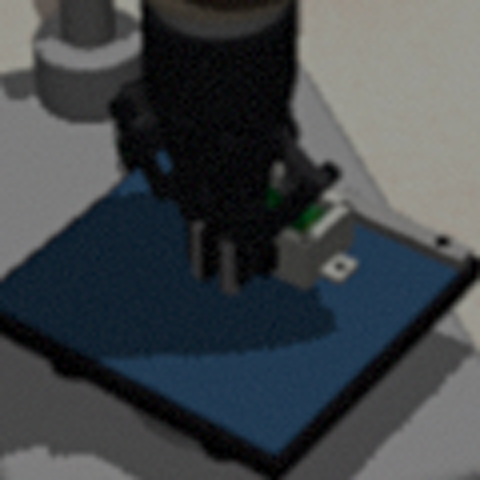

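The unit is following squarely and the lower edge is about 15 mm from the bar. I'll close in slowly.

Emit:
{"op": "send_rows", "data": {"slide": [[2.4,1.8,0],[4.9,3.5,0],[7.3,5.3,0],[9,6.5,0],[10.5,7.6,0],[10.5,7.6,0]], "twist": [[0,0,0],[0,0,0],[0,0,0],[0,0,0],[0,0,0],[0,0,0]]}}

```text
time: 12.75
eef_pos: [0.5711, 0.0059, 0.1053]
ee_rot: [-0.968, 2.989, 0.0]
force: [-0.2, 0.2, -0.2]
gripper_width: 0.0104
finger_force: 0.0
```

Emit:
{"op": "send_rows", "data": {"slide": [[0.8,0.6,0],[1.6,1.2,0],[1.6,1.2,0]], "twist": [[0,0,0],[0,0,0],[0,0,0]]}}

```text
time: 13.12
eef_pos: [0.5726, 0.007, 0.1053]
ee_rot: [-0.968, 2.989, 0.0]
force: [-0.2, 0.1, -0.7]
gripper_width: 0.0102
finger_force: 0.1
```

Emit:
{"op": "send_rows", "data": {"slide": [[0.8,0.6,0],[1.6,1.2,0],[1.6,1.2,0]], "twist": [[0,0,0],[0,0,0],[0,0,0]]}}

```text
time: 13.5
eef_pos: [0.5742, 0.0082, 0.1053]
ee_rot: [-0.968, 2.989, 0.0]
force: [0.6, 1.0, -0.8]
gripper_width: 0.0103
finger_force: 0.0
```

Emit:
{"op": "send_rows", "data": {"slide": [[0.4,0.3,0],[0.8,0.6,0],[0.8,0.6,0]], "twist": [[0,0,0],[0,0,0],[0,0,0]]}}

```text
time: 13.88
eef_pos: [0.5746, 0.0087, 0.1053]
ee_rot: [0.967, -2.988, -0.0]
force: [-2.5, -2.2, 2.0]
gripper_width: 0.0101
finger_force: 1.9
```

Emit:
{"op": "send_rows", "data": {"slide": [[0.4,0.3,0],[0.8,0.6,0],[0.8,0.6,0]], "twist": [[0,0,0],[0,0,0],[0,0,0]]}}

```text
time: 14.25
eef_pos: [0.5746, 0.0088, 0.1053]
ee_rot: [0.967, -2.986, -0.0]
force: [-9.5, -6.2, 4.4]
gripper_width: 0.0105
finger_force: 5.2
```

Emit:
{"op": "send_rows", "data": {"slide": [[0.4,0.3,0],[0.8,0.6,0],[0.8,0.6,0]], "twist": [[0,0,0],[0,0,0],[0,0,0]]}}

```text
time: 14.62
eef_pos: [0.5746, 0.0089, 0.1053]
ee_rot: [0.967, -2.984, -0.0]
force: [-13.8, -11.8, 7.3]
gripper_width: 0.0104
finger_force: 8.5
```

The unit is firmly against the bar, about 18 N along the push. I'll back straight off, then go up and clear.

Emit:
{"op": "send_rows", "data": {"slide": [[-1.6,-1.2,0],[-4,-2.9,0],[-8,-5.8,0],[-16,-11.7,0],[-24,-17.6,0],[-32,-23,0],[-32,-23,40],[-32,-23,90],[-32,-23,130],[-60,-10,150],[-100,30,150],[-110,90,150],[-120,150,150],[-130,210,150],[-130,210,150],[-130,210,150]], "twist": [[0,0,0],[0,0,0],[0,0,0],[0,0,0],[0,0,0],[0,0,0],[0,0,0],[0,0,0],[0,0,0],[0,0,0],[0,0,0],[0,0,0],[0,0,0],[0,0,0],[0,0,0],[0,0,0]]}}

```text
time: 16.62
eef_pos: [0.4463, 0.2195, 0.2552]
ee_rot: [0.969, -2.988, 0.0]
force: [-0.1, -0.4, -0.3]
gripper_width: 0.0101
finger_force: 0.0
```

```bash
python3 m.py; python3 - <<'E'
from fit import *
from m import R0
c=cut_out("unit","top")
if c:
    q,f=fit({"top":c[0]["mask"].astype(np.float32)},BX,R0,[.626,.048,.62],.113)
    print("TOP",q.round(4),round(f,3),(Rz(-.6269)@np.r_[q[:2]-[.565,.0066],0]).round(4),q[2]-.6269)
o=[read_camera("side")[100:220,230:350],read_camera("top")[110:230,190:310]]
cv2.imwrite("pics/f.png",cv2.resize(np.hstack(o),None,fx=3.3,fy=3.3,interpolation=2))
E
```

```text
16.625 [0.44625178 0.21953155 0.25522482] [-0.07252187 -0.3597482  -0.2507764 ] 0.010128579834531685
unit fit [0.6284 0.045  0.5917] 0.068 in stage [ 0.0739 -0.0061  0.    ] -0.035
unit side 0.95 [0.6298 0.0432 0.113 ] [ 0.0739 -0.0084  0.    ]
unit top 0.96 [0.6239 0.0434 0.113 ] [ 0.0693 -0.0047  0.    ]
unit_connector side 0.6 [0.5838 0.0163 0.113 ] [ 0.021  -0.0032  0.    ]
16.975 [0.44674902 0.21916603 0.25535238] [-0.02479473 -0.37218419 -0.180749  ] 0.010216055370172929
unit fit [0.6289 0.0435 0.5917] 0.056 in stage [ 0.0734 -0.0076  0.    ] -0.035
unit side 0.6 [0.6337 0.0531 0.113 ] [ 0.0829 -0.0026  0.    ]
unit top 0.93 [0.6202 0.047  0.113 ] [0.0684 0.0003 0.    ]
unit_connector side 0.61 [0.5757 0.0136 0.113 ] [ 0.0127 -0.0006  0.    ]
unit_connector top 0.65 [0.5872 0.0168 0.113 ] [ 0.024  -0.0048  0.    ]
TOP [0.6292 0.0473 0.62  ] 0.046 [ 0.0759 -0.0047  0.    ] -0.006867224316314591
```

View pics/f.png

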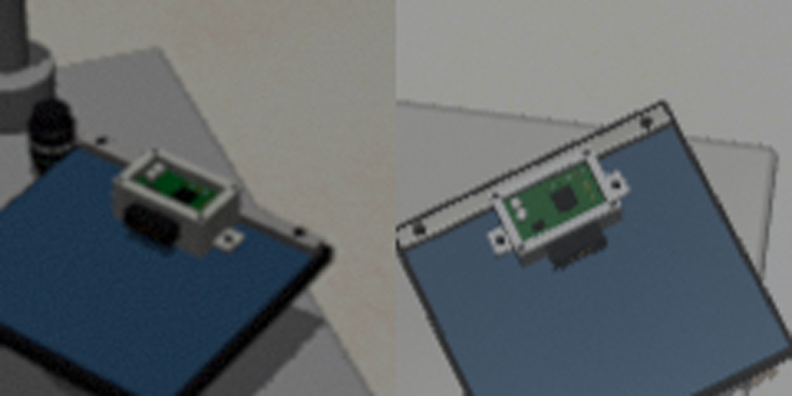

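The unit lies flat, flush and parallel to the bar (fit: stage x 0.0759, yaw error −0.007 rad). Handing in.

```bash
python3 -c "
from cell import *
print(sign_off())"
```

```text
the job is handed in; nothing more can be done
None
```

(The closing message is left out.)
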